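# Move the cartridge from the retired network unit to the new one

### The arm

A 6-joint arm with a two-finger parallel gripper is mounted at the origin on the work surface. World frame = base frame: x ahead of the robot, y to its left, z up, the work surface at z = 0. Lengths are in m, angles in rad, forces in N, time in s.
With the tool pointing down it reaches from about 0.375 to 0.825 m from the base axis. Payload 5.5 kg.
Tool frame: the origin (TCP) lies between the finger pads; the fingertips stand 17 mm ahead of it and the grasp point (between the pads) lies 2 mm behind it; z points along the fingers, y is the direction in which the jaws open and shut (so a half turn about z gives the same grasp; the last joint's range is limited). The gripper opens to 85 mm and grips with 20 to 120 N. Pads are 22 mm wide; open, the fingers measure 114 mm over their backs; the gripper's body (76 mm by 85 mm) begins 54 mm behind the grasp point. The pads swing forward as they close: fully open they stand 13 mm farther back than shut.
Start: joints at [-1.241, 0.314, -0.047, 1.21, 0, 1.571], TCP at [0.194, -0.568, 0.248] pointing down, gripper open.
Joint ranges: [-2.67, 2.67], [-0.69, 1.73], [-1.03, 1.25], [-2.08, 2.16], [-1.42, 1.45], [-3.14, 3.14]. Speed limits (rad/s): [2.39, 2.39, 3.01, 3.14, 3.14, 3.14].

### API

Orientations are given as a 3x3 rotation matrix whose columns are the frame's x, y, z axes.
In Python, from station import read_state, viewer, close_job gives the robot as it stands. The module is installed in compiled form; this text tells all that it offers.
- The arm moves only by the shell command python3 -m inch 'ROWS' [OPENING] [FORCE]. ROWS is JSON, a list of rows, each an object with "dp": the shift along the world's x, y, z in mm, a list of three; "delta_rot": the turn, a rotation vector about the world's x, y, z in rad, a list of three. In form: [{"dp": [x, y, z], "delta_rot": [ax, ay, az]}, ...]. A call has 1 to 10 rows; each row shifts and turns the commanded pose from where the row before left it; what a row does not reach is not made up. A row lasts 1/12 s, in which the tool goes at most 41.7 mm and 7.16 degrees, less where a joint would pass 70% of its speed; a pose out of reach is approached as far as the arm can. A call with a gripper value outside its range is refused whole. OPENING is the finger opening in mm, from 0 to 85.4, set as the call begins (- or left out, the last holds). The fingers move at their own pace and stop on an object; FORCE is the grip in N (left out, the last holds). Time passes only in rows, so rows that do not move let the fingers close. It gives the time, the measured TCP pose, the force and the opening at its end, in the units of the state.
- read_state(): the state, without advancing time (a new reading comes with each control period).
- viewer.read_camera(name): name is "side" or "top" or "wrist"; returns the picture (400x640x3 uint8, blue, green, red); there is no depth.
- viewer.calibration(name): a dict with "fovy" (degrees; the focal length in pixels is half the picture's height over the tangent of half this angle, whatever the lens; pixels are square), "cx", "cy" (the principal point, pixels), "cam_to_world" (4x4, takes a point from camera to world coordinates); the wrist camera has in their place "hand_eye" (4x4, takes a point from camera to tool coordinates, whose origin is the TCP and whose axes are the flange's). Camera axes: x right, y up, looking along -z (the intrinsics and any distortion apply to the point x, -y, -z); pixel columns grow to the right and rows downward; lengths in m; the calibration is good to about 2 mm. A picture is of the moment at which its call begins: read the wrist's pose just before it. calibration takes no time and is no camera call.
- close_job(): hands the job in, once; it reports no verdict.
The state is a dict: "clock": time; "joint_positions": joint angles; "dq": joint speeds; "tau": joint torques, N m; "tool_pos": TCP position; "tool_rot": TCP orientation; "wrist_force": force on the tool from outside, world axes, zero at the start; "wrist_torque": the same for the moment, N m; "finger_gap": finger opening in m.
Only numpy, scipy, OpenCV 4.12 (cv2) and the standard library are available. Lean on these libraries where they do the work, as an engineer would, in place of code of your own. Each camera call takes 0.05 s, during which the arm holds its last target. There are 200 camera calls.

### The job

Press the top of the blue-handled cartridge in the grey network unit once, so that its catch lets go, and let it pop up by itself with nothing touching it. Then pull it out, carry it over to the white unit, put it upright in that unit's bay and push it in gently until the catch there holds it down, and let go. Never force it against a stop, and leave the mug, the screwdriver and the yellow tester alone.

Things in the scene. Friction and masses are not known exactly. Their poses are not given: they have to be found in the camera images.
- cartridge: Upright cartridge, 0.12 kg, 90 mm tall: black body 18 (own x) x 46 (own y) x 50 (z), on it a centred blue handle 16 (x) x 34 (y) x 40 tall. Origin: centre of its underside, z up. Half a turn makes no difference. At the start it is latched in the grey unit with only the handle showing. The catch holds the cradle under it, not the cartridge: pop it up by pressing before pulling it out.
- grip_top (a point): Centre of the top face of the cartridge's blue handle, 90 mm above the cartridge's origin; same axes.
- old_unit: Grey network unit fixed to the desk: a box 130 (own x) x 150 (own y) x 84 mm high with an upright bay in its top, centred on the origin. Origin: centre of the underside, z up. The cartridge's x lies along the unit's x. In the bay a yellow cradle, pressed up by a spring, has a push-push catch. Latched, the cartridge's origin is 34 mm above the unit's underside; popped up, 50 mm.
- old_mouth (a point): Centre of the bay's mouth on top of the grey unit, 84 mm above its underside; the unit's axes. To pop the cartridge up, press it down about 8 mm from the latched place to a firm stop (5 to 7 N, then about 8 N more per mm; 10 to 12 N is enough, over 20 N damages the catch) and let it rise: it comes up 17 mm above the latched place.
- new_unit: White network unit fixed to the desk, same sizes and same kind of bay, cradle and catch, empty at the start; a white aerial is folded flat along its far side. Origin: centre of the underside. The cartridge goes in with its x along the unit's x, either way round. The height of cradle and stop differs by up to 7 mm up or down from one start to the next and cannot be read: feel for it.
- new_mouth (a point): Centre of the white unit's bay mouth, 84 mm above its underside; opening 20.4 (x) x 48.4 (y), bevel 4 mm. The cartridge rests on the cradle (origin 43 to 57 mm above the unit's underside); push it down 24 mm to the stop (spring 1 to 7 N, then 8 N more per mm; 10 to 12 N is enough, over 20 N damages it), let go: it stays caught 17 mm below its rest. A second push pops it up.
- mug: Blue ceramic mug, 80 mm across and 90 mm tall, standing on the desk; origin at the centre of its underside. Leave alone.
- screwdriver: Screwdriver, 170 mm long, lying on the desk to the robot's right. Leave alone.
- tester: Yellow handheld tester 110 x 58 x 28 mm lying on the desk to the robot's left; origin at the centre of its underside. Leave alone.

How it is judged:
By the outcome, as a careful person would: the job done as asked, in the order asked, and still so for the second after the job is handed in, with the robot touching nothing.
It also fails if it takes over 50 s, if anything falls off the work surface, if the arm or the gripper's body presses on something with over 40 N, if the wrist force passes 120 N, or if a joint passes its speed limit or range.

## Working session

There is one attempt and no reset: what is moved stays moved. The work goes in short steps, Python scripts to look and compute and a shell command to move; the robot and the scene stay as the last step left them, time stands still between calls to the robot, and variables do not carry over. Pictures are saved under pics/ and viewed, about 8 in all and at most 12, crops included, and the job is handed in when it is done.

```bash
mkdir -p pics; python3 - <<'E'
from station import read_state, viewer
import cv2,numpy as np
np.set_printoptions(precision=4,suppress=True)
for n in ("side","top","wrist"):
    c=viewer.calibration(n); print(n,c)
s=read_state(); print(s)
for n in ("side","top"): cv2.imwrite(f"pics/{n}0.png",viewer.read_camera(n))
E
```

```text
side {'fovy': 47.68814629186542, 'cx': 326.34141768861934, 'cy': 203.46432428552956, 'cam_to_world': array([[-0.7592,  0.3909, -0.5204,  0.035 ],
       [-0.6508, -0.4646,  0.6005,  0.7053],
       [-0.007 ,  0.7945,  0.6072,  0.8151],
       [ 0.    ,  0.    ,  0.    ,  1.    ]])}
top {'fovy': 52.55316923939961, 'cx': 319.34324748040575, 'cy': 201.70651354830483, 'cam_to_world': array([[ 0.0289,  0.9984, -0.049 ,  0.5612],
       [-0.9995,  0.0285, -0.0101, -0.0141],
       [-0.0087,  0.0493,  0.9987,  1.4106],
       [ 0.    ,  0.    ,  0.    ,  1.    ]])}
wrist {'fovy': 62.50430178518374, 'cx': 315.92318184809784, 'cy': 197.41443492105788, 'hand_eye': array([[ 0.0001,  0.953 ,  0.3031,  0.0766],
       [ 1.    , -0.0003,  0.0006, -0.0004],
       [ 0.0006,  0.3031, -0.953 , -0.1252],
       [ 0.    ,  0.    ,  0.    ,  1.    ]])}
{'clock': 0.0, 'joint_positions': array([-1.241 ,  0.3142, -0.0481,  1.2102,  0.    ,  1.5708]), 'dq': array([-0.0009, -0.0007,  0.0002,  0.0001, -0.0009, -0.0006]), 'tau': array([ -0.001 , -53.9594,  33.9751,   0.0193,   0.    ,  -0.    ]), 'tool_pos': array([ 0.1941, -0.5672,  0.2475]), 'tool_rot': array([[ 0.9461,  0.3238, -0.0005],
       [ 0.3238, -0.9461,  0.0016],
       [ 0.    , -0.0017, -1.    ]]), 'wrist_force': array([ 0.9187, -0.1782,  0.104 ]), 'wrist_torque': array([-0.0435, -0.039 , -0.0041]), 'finger_gap': 0.08556820114412711}
```

View pics/top0.png

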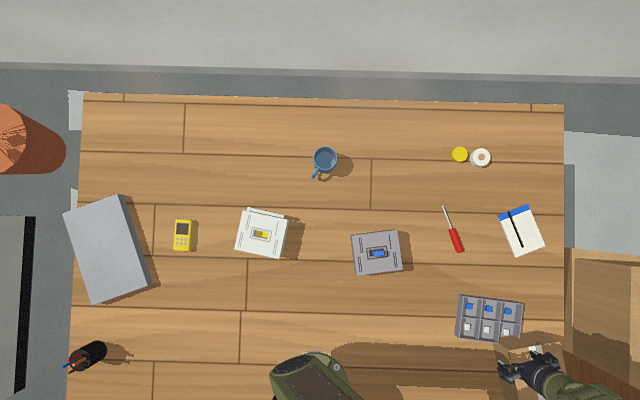

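View pics/side0.png

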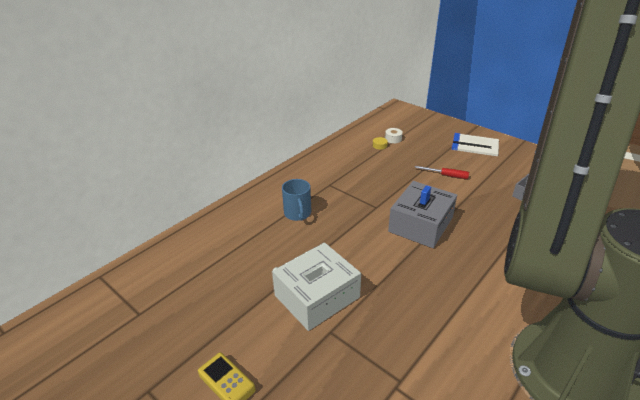

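Grey unit's blue handle is at about (377,253) in the top view and the white unit's bay at about (261,234). The mug, the screwdriver and the tester are well clear of both.

```bash
cat > h.py <<'E'
import numpy as np, cv2
from station import read_state, viewer
np.set_printoptions(precision=4,suppress=True)
def setup(name,state=None):
    c=viewer.calibration(name); f=200/np.tan(np.radians(c['fovy']/2))
    if name=='wrist':
        T=np.eye(4);T[:3,:3]=state['tool_rot'];T[:3,3]=state['tool_pos'];T=T@c['hand_eye']
    else: T=c['cam_to_world']
    return f,c['cx'],c['cy'],T
def ray(cam,px,z):
    f,cx,cy,T=cam
    d=T[:3,:3]@np.array([(px[0]-cx)/f,-(px[1]-cy)/f,-1]); o=T[:3,3]
    return o+d*(z-o[2])/d[2]
def proj(cam,p):
    f,cx,cy,T=cam
    q=T[:3,:3].T@(np.array(p)-T[:3,3]); return np.array([cx+f*q[0]/-q[2],cy+f*q[1]/q[2]])
def yaw(R): return np.arctan2(R[1,1],R[0,1])
E
python3 - <<'E'
from h import *
c=setup('top')
print('handle',ray(c,(377.5,253),.124),'mouth',ray(c,(261,234.5),.084),'mug',ray(c,(326,158),.09))
c=setup('side')
print('handle',ray(c,(426,188),.124),'mouth',ray(c,(316,272),.084))
E
```

```text
handle [ 0.4676 -0.1893  0.124 ] mouth [0.5136 0.1869 0.084 ] mug [ 0.7702 -0.0184  0.09  ]
handle [ 0.4705 -0.1974  0.124 ] mouth [0.5159 0.1874 0.084 ]
```

```bash
python3 -m inch '[{"dp":[19.6,26.7,1],"delta_rot":[0,0,0.088]},{"dp":[19.6,26.7,1],"delta_rot":[0,0,0.088]},{"dp":[19.6,26.7,1],"delta_rot":[0,0,0.088]},{"dp":[19.6,26.7,1],"delta_rot":[0,0,0.088]},{"dp":[19.6,26.7,1],"delta_rot":[0,0,0.088]},{"dp":[19.6,26.7,1],"delta_rot":[0,0,0.088]},{"dp":[19.6,26.7,1],"delta_rot":[0,0,0.088]},{"dp":[19.6,26.7,1],"delta_rot":[0,0,0.088]},{"dp":[19.6,26.7,1],"delta_rot":[0,0,0.088]},{"dp":[19.6,26.7,1],"delta_rot":[0,0,0.088]}]' 0 40
python3 -m inch '[{"dp":[19.6,26.7,1],"delta_rot":[0,0,0.088]},{"dp":[19.6,26.7,1],"delta_rot":[0,0,0.088]},{"dp":[19.6,26.7,1],"delta_rot":[0,0,0.088]},{"dp":[19.6,26.7,0],"delta_rot":[0,0,0.088]},{"dp":[0,0,0],"delta_rot":[0,0,0]},{"dp":[0,0,0],"delta_rot":[0,0,0]},{"dp":[0,0,0],"delta_rot":[0,0,0]}]'
python3 - <<'E'
from h import *
s=read_state(); im=viewer.read_camera('wrist'); cv2.imwrite('pics/w1.png',im)
np.save('w1.npy',{k:s[k] for k in('tool_pos','tool_rot')},allow_pickle=True)
E
```

```text
clock: 0.93
tool_pos: [0.3907, -0.2991, 0.2581]
tool_rot: [[0.349, 0.937, -0.0], [0.937, -0.349, 0.0], [0.0, -0.0, -1.0]]
wrist_force: [0.5, 0.3, 0.4]
finger_gap: 0.0001
clock: 1.52
tool_pos: [0.4683, -0.1939, 0.2609]
tool_rot: [[0.009, 1.0, -0.001], [1.0, -0.009, -0.0], [-0.0, -0.001, -1.0]]
wrist_force: [-0.6, -0.1, -0.3]
finger_gap: -0.0
```

View pics/w1.png

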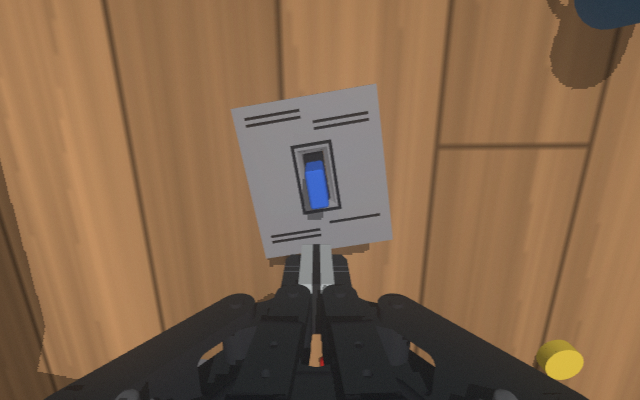

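Wrist view: the grey unit's top corners are at about (233,108), (377,85), (392,239) and (266,258). The bay outline runs (291,147)–(341,207), and the bright blue handle top sits at about (317,187). I'll refine these numerically.

```bash
python3 - <<'E'
from h import *
s=np.load('w1.npy',allow_pickle=True).item(); cam=setup('wrist',s)
im=cv2.imread('pics/w1.png').astype(int)
def ang(a): return np.degrees((a+np.pi/4)%(np.pi/2)-np.pi/4)
def fit(pts,z):
    P=np.array([ray(cam,p,z)[:2] for p in pts])
    print(z,'c',P.mean(0),'sides',[round(1000*np.linalg.norm(P[i]-P[i-1]),1) for i in range(4)],'ang',[round(ang(np.arctan2(*(P[i]-P[i-1])[::-1])),1) for i in range(4)])
fit([(233,108),(377,85),(392,239),(266,258)],.084)
fit([(291,147),(330,141),(341,207),(304,214)],.084)
b=im[:,:,0]; m=(b>120)&(im[:,:,2]<110)&(b-im[:,:,2]>60); m[:, :280]=0; m[:,350:]=0; m[250:]=0;m[:130]=0
print(np.unique(b[m]//10*10,return_counts=True))
for th in (120,170,200,215):
    mm=(m&(b>th)).astype(np.uint8); ys,xs=np.nonzero(mm)
    if len(xs)>20:
        r=cv2.minAreaRect(np.c_[xs,ys].astype(np.float32)); print(th,len(xs),r); fit(cv2.boxPoints(r),.124)
c=cv2.resize(im[75:270,220:405].astype(np.uint8),None,fx=3,fy=3,interpolation=cv2.INTER_CUBIC); cv2.imwrite('pics/w1c.png',c)
E
```

```text
0.084 c [ 0.4682 -0.1931] sides [np.float64(149.8), np.float64(127.9), np.float64(147.9), np.float64(129.0)] ang [np.float64(8.1), np.float64(8.1), np.float64(8.5), np.float64(9.0)]
0.084 c [ 0.4677 -0.1933] sides [np.float64(66.5), np.float64(36.1), np.float64(64.8), np.float64(36.7)] ang [np.float64(9.2), np.float64(8.2), np.float64(9.7), np.float64(10.9)]
(array([120, 130, 140, 150, 160, 170, 180, 190, 200, 210]), array([  9,  12,  35, 139,  39,  26,  33,  96, 471,  13]))
120 873 ((315.9459533691406, 184.67567443847656), (46.68931198120117, 19.399080276489258), 80.53767395019531)
0.124 c [ 0.4672 -0.189 ] sides [np.float64(39.9), np.float64(15.7), np.float64(39.8), np.float64(16.4)] ang [np.float64(8.1), np.float64(9.1), np.float64(9.1), np.float64(9.5)]
170 637 ((316.5540771484375, 188.3243408203125), (37.64736557006836, 17.09749412536621), 80.53767395019531)
0.124 c [ 0.4677 -0.192 ] sides [np.float64(32.4), np.float64(13.9), np.float64(32.3), np.float64(14.4)] ang [np.float64(8.2), np.float64(9.2), np.float64(9.1), np.float64(9.5)]
200 448 ((316.2819519042969, 188.23428344726562), (36.2103385925293, 14.276961326599121), 82.23483276367188)
0.124 c [ 0.4674 -0.1919] sides [np.float64(31.2), np.float64(11.6), np.float64(31.1), np.float64(12.0)] ang [np.float64(6.6), np.float64(7.4), np.float64(7.3), np.float64(7.7)]
```

View pics/w1c.png

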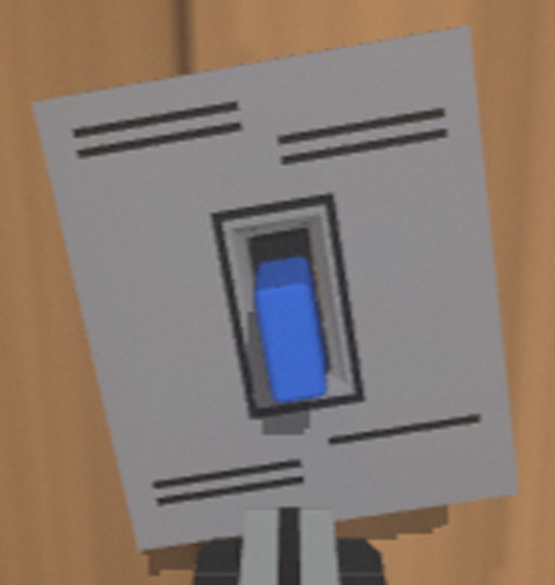

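The unit's centre (0.468, -0.193), mouth and handle all agree with the TCP, and its yaw is about 8.4°. I'll turn, descend, and press with the fingers shut.

```bash
python3 -m inch '[{"dp":[0,0.5,-20],"delta_rot":[0,0,0.078]},{"dp":[0,0.5,-30],"delta_rot":[0,0,0.078]},{"dp":[0,0,-30],"delta_rot":[0,0,0]},{"dp":[0,0,-20],"delta_rot":[0,0,0]},{"dp":[0,0,-9],"delta_rot":[0,0,0]},{"dp":[0,0,-4],"delta_rot":[0,0,0]},{"dp":[0,0,0],"delta_rot":[0,0,0]},{"dp":[0,0,0],"delta_rot":[0,0,0]}]'
python3 -m inch '[{"dp":[0,0,-3],"delta_rot":[0,0,0]},{"dp":[0,0,-3],"delta_rot":[0,0,0]},{"dp":[0,0,-3],"delta_rot":[0,0,0]},{"dp":[0,0,0],"delta_rot":[0,0,0]},{"dp":[0,0,0],"delta_rot":[0,0,0]}]'
```

```text
clock: 2.23
tool_pos: [0.4693, -0.1936, 0.1494]
tool_rot: [[-0.145, 0.989, 0.001], [0.989, 0.145, -0.001], [-0.001, 0.001, -1.0]]
wrist_force: [-0.4, -0.1, 0.0]
finger_gap: -0.0
clock: 2.65
tool_pos: [0.4694, -0.1932, 0.14]
tool_rot: [[-0.147, 0.989, 0.001], [0.989, 0.147, -0.001], [-0.001, 0.001, -1.0]]
wrist_force: [-0.4, -1.0, 4.7]
finger_gap: -0.0001
```

```bash
python3 -m inch '[{"dp":[0,0,-2],"delta_rot":[0,0,0]},{"dp":[0,0,-2],"delta_rot":[0,0,0]},{"dp":[0,0,-1],"delta_rot":[0,0,0]},{"dp":[0,0,-1],"delta_rot":[0,0,0]},{"dp":[0,0,0],"delta_rot":[0,0,0]},{"dp":[0,0,0],"delta_rot":[0,0,0]}]'
python3 -m inch '[{"dp":[0,0,-0.5],"delta_rot":[0,0,0]},{"dp":[0,0,-0.5],"delta_rot":[0,0,0]},{"dp":[0,0,0],"delta_rot":[0,0,0]},{"dp":[0,0,0],"delta_rot":[0,0,0]}]'
```

```text
clock: 3.15
tool_pos: [0.4695, -0.1932, 0.1343]
tool_rot: [[-0.147, 0.989, 0.002], [0.989, 0.147, -0.001], [-0.001, 0.002, -1.0]]
wrist_force: [-0.1, -0.1, 7.2]
finger_gap: 0.0001
clock: 3.48
tool_pos: [0.4695, -0.1932, 0.1333]
tool_rot: [[-0.147, 0.989, 0.002], [0.989, 0.147, -0.001], [-0.001, 0.002, -1.0]]
wrist_force: [-0.6, 0.2, 7.7]
finger_gap: 0.0002
```

```bash
python3 -m inch '[{"dp":[0,0,-0.5],"delta_rot":[0,0,0]},{"dp":[0,0,0],"delta_rot":[0,0,0]},{"dp":[0,0,0],"delta_rot":[0,0,0]}]'
```

```text
clock: 3.73
tool_pos: [0.4697, -0.1932, 0.133]
tool_rot: [[-0.147, 0.989, 0.002], [0.989, 0.147, -0.001], [-0.001, 0.002, -1.0]]
wrist_force: [-0.8, 0.3, 7.2]
finger_gap: -0.0002
```

```bash
python3 -m inch '[{"dp":[0,0,-0.5],"delta_rot":[0,0,0]},{"dp":[0,0,0],"delta_rot":[0,0,0]},{"dp":[0,0,0],"delta_rot":[0,0,0]}]'
```

```text
clock: 3.98
tool_pos: [0.4699, -0.1933, 0.1328]
tool_rot: [[-0.147, 0.989, 0.003], [0.989, 0.147, -0.001], [-0.001, 0.002, -1.0]]
wrist_force: [-1.2, 0.5, 10.5]
finger_gap: 0.0
```

```bash
python3 -m inch '[{"dp":[0,0,40],"delta_rot":[0,0,0]},{"dp":[0,0,40],"delta_rot":[0,0,0]},{"dp":[0,0,40],"delta_rot":[0,0,0]},{"dp":[0,0,0],"delta_rot":[0,0,0]},{"dp":[0,0,0],"delta_rot":[0,0,0]},{"dp":[0,0,0],"delta_rot":[0,0,0]}]' 40
python3 - <<'E'
from h import *
s=read_state(); im=viewer.read_camera('wrist'); cv2.imwrite('pics/w2.png',im)
sd=viewer.read_camera('side')
a=cv2.resize(sd[150:260,370:480],(440,440),interpolation=cv2.INTER_CUBIC)
cv2.imwrite('pics/c2.png',np.hstack([a,cv2.resize(im[60:280,230:410],(360,440))]))
cam=setup('side')
b=0
cam=setup('wrist',s); i=im.astype(int)
b=i[:,:,0]; m=(b>170)&(b-i[:,:,2]>60); m[:, :250]=0; m[:,380:]=0; m[270:]=0
ys,xs=np.nonzero(m); r=cv2.minAreaRect(np.c_[xs,ys].astype(np.float32)); print(r)
for z in(.124,.140):
    P=np.array([ray(cam,p,z)[:2] for p in cv2.boxPoints(r)]);print(z,P.mean(0),np.linalg.norm(P-np.roll(P,1,0),axis=1))
E
```

```text
clock: 4.48
tool_pos: [0.4686, -0.1927, 0.2511]
tool_rot: [[-0.147, 0.989, -0.0], [0.989, 0.147, 0.0], [0.0, -0.0, -1.0]]
wrist_force: [0.1, -0.0, -0.5]
finger_gap: 0.0397
((317.0, 199.0), (40.0, 18.0), 90.0)
0.124 [ 0.469  -0.1966] [0.0338 0.0142 0.0338 0.0148]
0.14 [ 0.4682 -0.1915] [0.0317 0.0133 0.0317 0.0138]
```

View pics/c2.png

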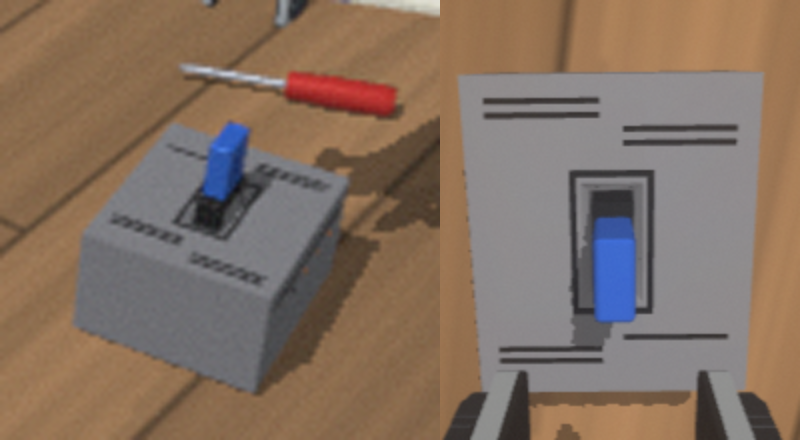

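The cartridge has popped up: the black body shows above the mouth and the handle sits centred between the fingers. Next I grip it.

```bash
python3 -m inch '[{"dp":[0,0,-25],"delta_rot":[0,0,0]},{"dp":[0,0,-35],"delta_rot":[0,0,0]},{"dp":[0,0,-30],"delta_rot":[0,0,0]},{"dp":[0,0,-20],"delta_rot":[0,0,0]},{"dp":[0,0,-10],"delta_rot":[0,0,0]},{"dp":[0,0,-5],"delta_rot":[0,0,0]},{"dp":[0,0,0],"delta_rot":[0,0,0]},{"dp":[0,0,0],"delta_rot":[0,0,0]}]' 40
python3 -m inch '[{"dp":[0,0,0],"delta_rot":[0,0,0]},{"dp":[0,0,0],"delta_rot":[0,0,0]},{"dp":[0,0,0],"delta_rot":[0,0,0]},{"dp":[0,0,0],"delta_rot":[0,0,0]},{"dp":[0,0,0],"delta_rot":[0,0,0]}]' 0 40
```

```text
clock: 5.25
tool_pos: [0.4691, -0.193, 0.1268]
tool_rot: [[-0.146, 0.989, 0.0], [0.989, 0.146, -0.0], [-0.0, 0.0, -1.0]]
wrist_force: [-0.8, 0.5, -0.1]
finger_gap: 0.0398
clock: 5.67
tool_pos: [0.4695, -0.1932, 0.1271]
tool_rot: [[-0.146, 0.989, 0.002], [0.989, 0.146, -0.001], [-0.001, 0.002, -1.0]]
wrist_force: [1.3, 0.1, 1.8]
finger_gap: 0.0155
```

```bash
python3 -m inch '[{"dp":[0,0,4],"delta_rot":[0,0,0]},{"dp":[0,0,10],"delta_rot":[0,0,0]},{"dp":[0,0,15],"delta_rot":[0,0,0]},{"dp":[0,0,20],"delta_rot":[0,0,0]},{"dp":[0,0,25],"delta_rot":[0,0,0]},{"dp":[0,0,25],"delta_rot":[0,0,0]},{"dp":[0,0,20],"delta_rot":[0,0,0]},{"dp":[0,0,10],"delta_rot":[0,0,0]},{"dp":[0,0,0],"delta_rot":[0,0,0]}]'
python3 -m inch '[{"dp":[2,15,0],"delta_rot":[0,0,0]},{"dp":[5,30,0],"delta_rot":[0,0,0]},{"dp":[5,35,0],"delta_rot":[0,0,0]},{"dp":[5,35,0],"delta_rot":[0,0,0]},{"dp":[5,35,0],"delta_rot":[0,0,0]},{"dp":[5,35,0],"delta_rot":[0,0,0]},{"dp":[5,35,0],"delta_rot":[0,0,0]},{"dp":[5,35,0],"delta_rot":[0,0,0]},{"dp":[5,25,0],"delta_rot":[0,0,0]},{"dp":[2,13,0],"delta_rot":[0,0,0]}]'
python3 -m inch '[{"dp":[0,0,0],"delta_rot":[0,0,0]},{"dp":[0,0,0],"delta_rot":[0,0,0]},{"dp":[0,0,0],"delta_rot":[0,0,0]}]'
python3 - <<'E'
from h import *
s=read_state(); im=viewer.read_camera('wrist'); cv2.imwrite('pics/w3.png',im)
np.save('w3.npy',{k:s[k] for k in('tool_pos','tool_rot')},allow_pickle=True)
E
```

```text
clock: 6.42
tool_pos: [0.4699, -0.1933, 0.258]
tool_rot: [[-0.146, 0.989, 0.004], [0.989, 0.146, -0.002], [-0.002, 0.004, -1.0]]
wrist_force: [0.2, 0.0, -0.3]
finger_gap: 0.0155
clock: 7.25
tool_pos: [0.5121, 0.1029, 0.2537]
tool_rot: [[-0.149, 0.989, -0.002], [0.989, 0.149, 0.0], [0.001, -0.002, -1.0]]
wrist_force: [1.1, -0.8, -0.9]
finger_gap: 0.015
clock: 7.5
tool_pos: [0.5121, 0.0991, 0.2546]
tool_rot: [[-0.146, 0.989, -0.001], [0.989, 0.146, -0.001], [-0.001, -0.002, -1.0]]
wrist_force: [-0.4, 0.5, -0.9]
finger_gap: 0.0152
```

View pics/w3.png

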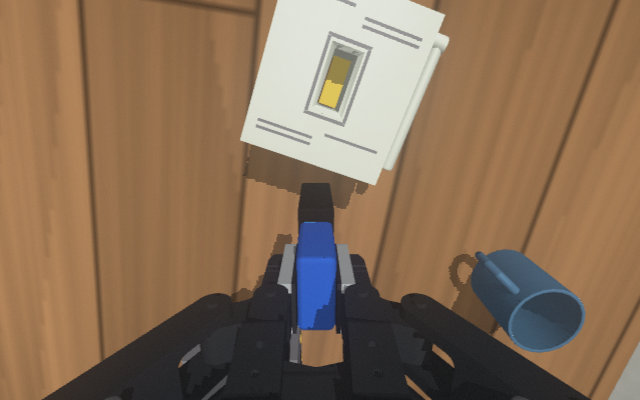

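Wrist view with the cartridge in hand: the white mouth outline corners are at about (330,32), (372,45), (345,125) and (304,112), and the unit corners at (445,13), (377,184) and (241,139). The cartridge hangs straight and the mug is to the right.

```bash
python3 - <<'E'
from h import *
s=np.load('w3.npy',allow_pickle=True).item(); cam=setup('wrist',s)
im=cv2.imread('pics/w3.png')
g=cv2.cvtColor(im,cv2.COLOR_BGR2GRAY)
def fit(pts,z,t):
    P=np.array([ray(cam,p,z)[:2] for p in pts])
    print(t,'c',P.mean(0),'sides',np.linalg.norm(P-np.roll(P,1,0),axis=1),'ang',[round(float(np.degrees(np.arctan2(*(P[i]-P[i-1])[::-1]))%90),1) for i in range(len(P))]); return P
fit([(330,32),(372,45),(345,125),(304,112)],.084,'mouth')
P=fit([(445,13),(377,184),(241,139)],.084,'corners'); print('centre diag',(P[0]+P[2])/2)
# predicted in-hand body
R,t=s['tool_rot'],s['tool_pos']
for z in (.027,.077): print('pred body',z,[proj(cam,t+R@np.array([.023,y,z])) for y in(-.009,.009)])
print('pred handle top',[proj(cam,t+R@np.array([x,y,-.013])) for x in(.017,-.017) for y in(-.008,.008)])
a=cv2.resize(im[0:200,230:460],None,fx=3,fy=3,interpolation=cv2.INTER_CUBIC)
b=cv2.resize(im[165:265,270:365],None,fx=3,fy=3,interpolation=cv2.INTER_CUBIC)
c=np.zeros((600,800,3),np.uint8); 
a=cv2.resize(im[0:200,235:455],(550,500),interpolation=cv2.INTER_CUBIC); c[:500,:550]=a; b=cv2.resize(im[170:240,290:340],(250,350),interpolation=cv2.INTER_CUBIC); c[:350,550:]=b
cv2.imwrite('pics/w3c.png',c)
E
```

```text
mouth c [0.516  0.1886] sides [0.0667 0.0359 0.0676 0.0376] ang [79.3, 82.8, 80.8, 81.3]
corners c [0.5331 0.1607] sides [0.1972 0.1489 0.1304] ang [38.9, 80.2, 79.8]
centre diag [0.5159 0.189 ]
pred body 0.027 [array([299.4889, 209.879 ]), array([336.1862, 209.8881])]
pred body 0.077 [array([303.2727, 183.2542]), array([331.6136, 183.2601])]
pred handle top [array([297.2997, 260.31  ]), array([339.3716, 260.3235]), array([298.7045, 334.3105]), array([337.5892, 334.3272])]
```

View pics/w3c.png

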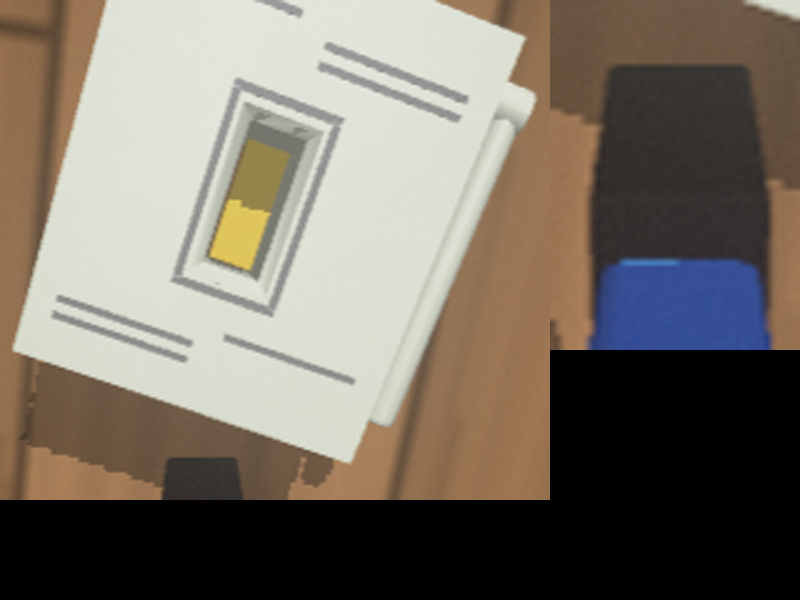

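```bash
python3 -m inch '[{"dp":[1,15,0],"delta_rot":[0,0,-0.08]},{"dp":[1,25,0],"delta_rot":[0,0,-0.08]},{"dp":[1,25,0],"delta_rot":[0,0,-0.08]},{"dp":[1,15,0],"delta_rot":[0,0,-0.079]},{"dp":[1,8,-9],"delta_rot":[0,0,0]},{"dp":[0.2,2,-20],"delta_rot":[0,0,0]},{"dp":[0,0,-20],"delta_rot":[0,0,0]},{"dp":[0,0,-15],"delta_rot":[0,0,0]},{"dp":[0,0,-5],"delta_rot":[0,0,0]},{"dp":[0,0,0],"delta_rot":[0,0,0]}]'
python3 -m inch '[{"dp":[0,0,0],"delta_rot":[0,0,0]},{"dp":[0,0,0],"delta_rot":[0,0,0]}]'
python3 - <<'E'
from h import *
s=read_state(); im=viewer.read_camera('wrist'); cv2.imwrite('pics/w4.png',im)
np.save('w4.npy',{k:s[k] for k in('tool_pos','tool_rot')},allow_pickle=True)
sd=viewer.read_camera('side')
c=np.zeros((600,800,3),np.uint8); c[:,:440]=cv2.resize(im[100:250,260:370],(440,600),interpolation=cv2.INTER_CUBIC)
c[:360,440:]=cv2.resize(sd[200:320,260:380],(360,360),interpolation=cv2.INTER_CUBIC)
cv2.imwrite('pics/c4.png',c)
E
```

```text
clock: 8.38
tool_pos: [0.5167, 0.1885, 0.1844]
tool_rot: [[0.171, 0.985, -0.003], [0.985, -0.171, -0.002], [-0.002, -0.003, -1.0]]
wrist_force: [-0.0, 0.2, -0.9]
finger_gap: 0.0152
clock: 8.55
tool_pos: [0.5187, 0.1898, 0.1873]
tool_rot: [[0.171, 0.985, 0.002], [0.985, -0.171, 0.0], [0.001, 0.001, -1.0]]
wrist_force: [0.1, 0.0, -0.7]
finger_gap: 0.0152
```

View pics/c4.png

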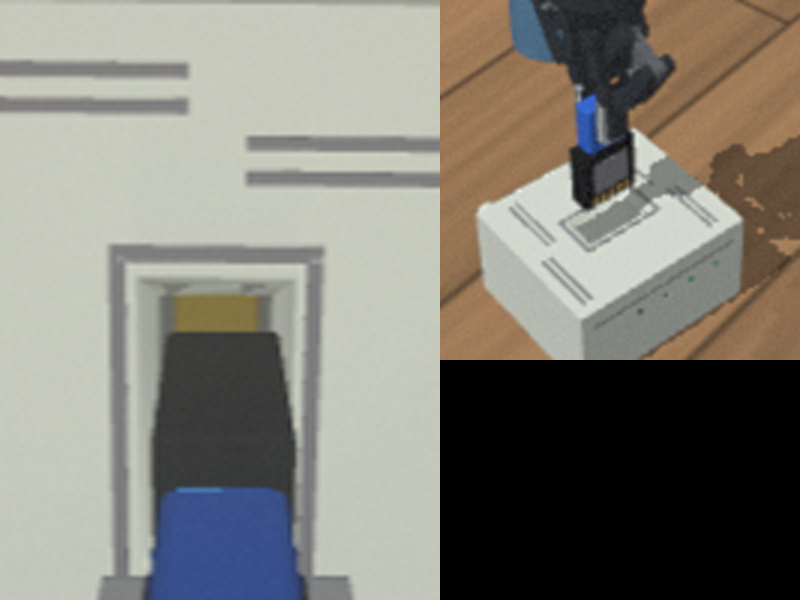

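Hover view (crop scale 4×): the body's lower edge is centred at crop x≈222 and the mouth frame at ≈217, so there is about 0.7 mm of offset. The yaw looks parallel. I'll check the lengthwise fit numerically.

```bash
python3 - <<'E'
from h import *
s=np.load('w4.npy',allow_pickle=True).item(); cam=setup('wrist',s); R,t=s['tool_rot'],s['tool_pos']
for n,p,z in (('frame outer L',(287.2,161.3),.084),('frame outer R',(341.2,161.3),.084),('frame low L',(288.3,243.7),.084),('frame low R',(339.7,243.7),.084),('unit far edge',(315,100.5),.084),('body bot L',(301.7,183),t[2]-.077),('body bot R',(329.2,183),t[2]-.077)):
    print(n,1000*(R.T@(ray(cam,p,z)-t)))
s=read_state(); print(s['tool_pos'],s['tool_rot'],s['wrist_force'])
E
```

```text
frame outer L [ 31.5337 -21.2364 103.3099]
frame outer R [ 31.5305  16.7374 103.3643]
frame low L [-32.0657 -22.0666 103.2648]
frame low R [-32.0773  17.0714 103.3209]
unit far edge [ 72.5598  -1.6564 103.3662]
body bot L [ 22.8429 -10.0531  77.0014]
body bot R [22.8405  7.411  77.0265]
[0.5187 0.1901 0.1875] [[ 0.1712  0.9852  0.0019]
 [ 0.9852 -0.1712  0.0007]
 [ 0.001   0.0017 -1.    ]] [ 0.3121 -0.0825 -0.4895]
```

```bash
python3 -m inch '[{"dp":[-1.1,-1.3,-6],"delta_rot":[0,0,0]},{"dp":[0,0,-8],"delta_rot":[0,0,0]},{"dp":[0,0,-5],"delta_rot":[0,0,0]},{"dp":[0,0,-3],"delta_rot":[0,0,0]},{"dp":[0,0,-2],"delta_rot":[0,0,0]},{"dp":[0,0,0],"delta_rot":[0,0,0]}]'
python3 -m inch '[{"dp":[0,0,-2],"delta_rot":[0,0,0]},{"dp":[0,0,-2],"delta_rot":[0,0,0]},{"dp":[0,0,-2],"delta_rot":[0,0,0]},{"dp":[0,0,0],"delta_rot":[0,0,0]}]'
python3 -m inch '[{"dp":[0,0,-2],"delta_rot":[0,0,0]},{"dp":[0,0,-2],"delta_rot":[0,0,0]},{"dp":[0,0,-2],"delta_rot":[0,0,0]},{"dp":[0,0,0],"delta_rot":[0,0,0]}]'
```

```text
clock: 9.15
tool_pos: [0.5164, 0.1887, 0.1615]
tool_rot: [[0.171, 0.985, -0.001], [0.985, -0.171, -0.0], [-0.001, -0.001, -1.0]]
wrist_force: [-0.3, -0.2, -0.0]
finger_gap: 0.0153
clock: 9.48
tool_pos: [0.5166, 0.1887, 0.1559]
tool_rot: [[0.171, 0.985, -0.0], [0.985, -0.171, -0.0], [-0.0, -0.0, -1.0]]
wrist_force: [-0.2, -0.4, -2.1]
finger_gap: 0.0151
clock: 9.82
tool_pos: [0.5166, 0.1887, 0.1498]
tool_rot: [[0.171, 0.985, -0.001], [0.985, -0.171, -0.0], [-0.0, -0.0, -1.0]]
wrist_force: [-0.4, -1.6, -1.6]
finger_gap: 0.0156
```

```bash
python3 -m inch '[{"dp":[0,-0.3,-3],"delta_rot":[0,0,0]},{"dp":[0,0,-3],"delta_rot":[0,0,0]},{"dp":[0,0,-3],"delta_rot":[0,0,0]},{"dp":[0,0,-2],"delta_rot":[0,0,0]},{"dp":[0,0,0],"delta_rot":[0,0,0]}]'
python3 -m inch '[{"dp":[0,0,-2],"delta_rot":[0,0,0]},{"dp":[0,0,-2],"delta_rot":[0,0,0]},{"dp":[0,0,0],"delta_rot":[0,0,0]}]'
```

```text
clock: 10.23
tool_pos: [0.5165, 0.1886, 0.1386]
tool_rot: [[0.171, 0.985, -0.001], [0.985, -0.171, 0.0], [0.0, -0.001, -1.0]]
wrist_force: [-0.3, 0.4, -0.2]
finger_gap: 0.0149
clock: 10.48
tool_pos: [0.5166, 0.1886, 0.1349]
tool_rot: [[0.171, 0.985, -0.0], [0.985, -0.171, 0.0], [0.0, -0.0, -1.0]]
wrist_force: [-0.4, 0.8, -1.0]
finger_gap: 0.0153
```

```bash
for i in 1 2 3; do :; done; python3 -m inch '[{"dp":[0,0,-1.5],"delta_rot":[0,0,0]},{"dp":[0,0,-1.5],"delta_rot":[0,0,0]},{"dp":[0,0,0],"delta_rot":[0,0,0]}]'
python3 -m inch '[{"dp":[0,0,-1.5],"delta_rot":[0,0,0]},{"dp":[0,0,-1.5],"delta_rot":[0,0,0]},{"dp":[0,0,0],"delta_rot":[0,0,0]}]'
python3 -m inch '[{"dp":[0,0,-1.5],"delta_rot":[0,0,0]},{"dp":[0,0,-1.5],"delta_rot":[0,0,0]},{"dp":[0,0,0],"delta_rot":[0,0,0]}]'
```

```text
clock: 10.73
tool_pos: [0.5167, 0.1886, 0.132]
tool_rot: [[0.171, 0.985, -0.0], [0.985, -0.171, 0.0], [0.0, -0.0, -1.0]]
wrist_force: [-0.2, -0.6, -1.8]
finger_gap: 0.0154
clock: 10.98
tool_pos: [0.5166, 0.1886, 0.129]
tool_rot: [[0.171, 0.985, -0.0], [0.985, -0.171, 0.0], [0.0, -0.0, -1.0]]
wrist_force: [-0.4, -0.6, -0.9]
finger_gap: 0.0152
clock: 11.23
tool_pos: [0.5166, 0.1885, 0.126]
tool_rot: [[0.171, 0.985, -0.0], [0.985, -0.171, 0.0], [-0.0, -0.0, -1.0]]
wrist_force: [0.4, 0.1, -0.4]
finger_gap: 0.0154
```

```bash
python3 -m inch '[{"dp":[0,0,-1.5],"delta_rot":[0,0,0]},{"dp":[0,0,-1.5],"delta_rot":[0,0,0]},{"dp":[0,0,0],"delta_rot":[0,0,0]}]'
python3 -m inch '[{"dp":[0,0,-1.5],"delta_rot":[0,0,0]},{"dp":[0,0,-1.5],"delta_rot":[0,0,0]},{"dp":[0,0,0],"delta_rot":[0,0,0]}]'
```

```text
clock: 11.48
tool_pos: [0.5167, 0.1885, 0.123]
tool_rot: [[0.171, 0.985, -0.0], [0.985, -0.171, 0.0], [-0.0, -0.0, -1.0]]
wrist_force: [-1.1, -0.3, -1.4]
finger_gap: 0.0153
clock: 11.73
tool_pos: [0.5169, 0.1886, 0.1203]
tool_rot: [[0.171, 0.985, 0.0], [0.985, -0.171, 0.0], [0.0, 0.0, -1.0]]
wrist_force: [-0.3, -0.4, 1.3]
finger_gap: 0.0152
```

```bash
python3 -m inch '[{"dp":[0,0,0],"delta_rot":[0,0,0]},{"dp":[0,0,0],"delta_rot":[0,0,0]},{"dp":[0,0,0],"delta_rot":[0,0,0]},{"dp":[0,0,0],"delta_rot":[0,0,0]}]' 36
python3 -m inch '[{"dp":[0,0,10],"delta_rot":[0,0,0]},{"dp":[0,0,20],"delta_rot":[0,0,0]},{"dp":[0,0,20],"delta_rot":[0,0,0]},{"dp":[0,0,0],"delta_rot":[0,0,0]},{"dp":[0,0,0],"delta_rot":[0,0,0]}]'
python3 -m inch '[{"dp":[0,0,0],"delta_rot":[0,0,0]},{"dp":[0,0,0],"delta_rot":[0,0,0]},{"dp":[0,0,0],"delta_rot":[0,0,0]},{"dp":[0,0,0],"delta_rot":[0,0,0]}]' 0
python3 - <<'E'
from h import *
s=read_state(); im=viewer.read_camera('wrist'); sd=viewer.read_camera('side')
c=np.zeros((400,800,3),np.uint8); c[:,:440]=cv2.resize(im[80:280,210:430],(440,400)); c[:360,440:]=cv2.resize(sd[200:320,260:380],(360,360),interpolation=cv2.INTER_CUBIC)
cv2.imwrite('pics/c5.png',c)
E
```

```text
clock: 12.07
tool_pos: [0.5168, 0.1886, 0.1204]
tool_rot: [[0.171, 0.985, 0.0], [0.985, -0.171, 0.0], [0.0, 0.0, -1.0]]
wrist_force: [-0.1, 0.2, 0.6]
finger_gap: 0.0364
clock: 12.48
tool_pos: [0.518, 0.189, 0.1721]
tool_rot: [[0.171, 0.985, 0.003], [0.985, -0.171, 0.001], [0.002, 0.003, -1.0]]
wrist_force: [0.3, -0.1, -0.5]
finger_gap: 0.0363
clock: 12.82
tool_pos: [0.5163, 0.1883, 0.1695]
tool_rot: [[0.171, 0.985, -0.001], [0.985, -0.171, -0.001], [-0.001, -0.001, -1.0]]
wrist_force: [-0.2, 0.3, 0.9]
finger_gap: 0.0004
```

View pics/c5.png

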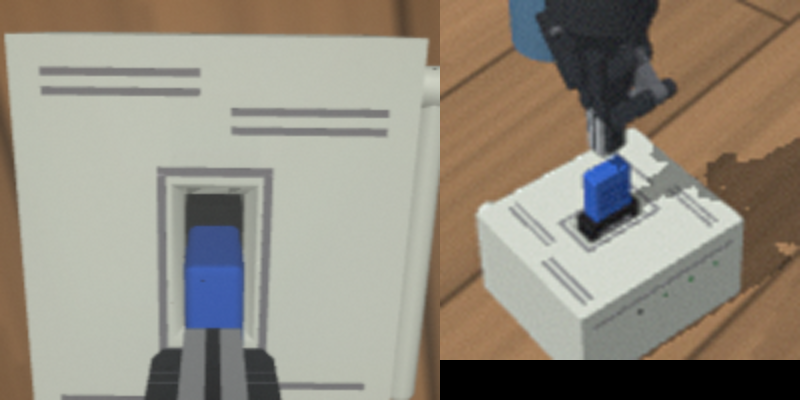

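The cartridge stands upright in the white bay on its cradle, with the shut fingers just above the handle. Now I push.

```bash
python3 -m inch '[{"dp":[0,0,-7],"delta_rot":[0,0,0]},{"dp":[0,0,-5],"delta_rot":[0,0,0]},{"dp":[0,0,-3],"delta_rot":[0,0,0]},{"dp":[0,0,-2],"delta_rot":[0,0,0]},{"dp":[0,0,-2],"delta_rot":[0,0,0]},{"dp":[0,0,-2],"delta_rot":[0,0,0]},{"dp":[0,0,-2],"delta_rot":[0,0,0]},{"dp":[0,0,0],"delta_rot":[0,0,0]}]'
python3 -m inch '[{"dp":[0,0,-2],"delta_rot":[0,0,0]},{"dp":[0,0,-2],"delta_rot":[0,0,0]},{"dp":[0,0,-2],"delta_rot":[0,0,0]},{"dp":[0,0,0],"delta_rot":[0,0,0]}]'
python3 -m inch '[{"dp":[0,0,-2],"delta_rot":[0,0,0]},{"dp":[0,0,-2],"delta_rot":[0,0,0]},{"dp":[0,0,-2],"delta_rot":[0,0,0]},{"dp":[0,0,0],"delta_rot":[0,0,0]}]'
```

```text
clock: 13.58
tool_pos: [0.5168, 0.1884, 0.1472]
tool_rot: [[0.171, 0.985, 0.0], [0.985, -0.171, -0.0], [-0.0, 0.0, -1.0]]
wrist_force: [-0.6, -0.4, 1.3]
finger_gap: -0.0003
clock: 13.92
tool_pos: [0.5168, 0.1885, 0.1411]
tool_rot: [[0.171, 0.985, -0.0], [0.985, -0.171, -0.0], [-0.0, -0.0, -1.0]]
wrist_force: [-0.1, -0.8, 2.3]
finger_gap: -0.0002
clock: 14.25
tool_pos: [0.5169, 0.1885, 0.1352]
tool_rot: [[0.171, 0.985, 0.0], [0.985, -0.171, -0.0], [-0.0, 0.0, -1.0]]
wrist_force: [0.3, -1.8, 3.3]
finger_gap: 0.0003
```

```bash
python3 -m inch '[{"dp":[0,0,-2],"delta_rot":[0,0,0]},{"dp":[0,0,-2],"delta_rot":[0,0,0]},{"dp":[0,0,-2],"delta_rot":[0,0,0]},{"dp":[0,0,0],"delta_rot":[0,0,0]}]'
python3 -m inch '[{"dp":[0,0,-1],"delta_rot":[0,0,0]},{"dp":[0,0,-1],"delta_rot":[0,0,0]},{"dp":[0,0,0],"delta_rot":[0,0,0]}]'
```

```text
clock: 14.58
tool_pos: [0.517, 0.1885, 0.1294]
tool_rot: [[0.171, 0.985, 0.001], [0.985, -0.171, -0.0], [0.0, 0.001, -1.0]]
wrist_force: [0.2, -2.5, 5.3]
finger_gap: 0.0002
clock: 14.83
tool_pos: [0.5172, 0.1884, 0.1277]
tool_rot: [[0.171, 0.985, 0.001], [0.985, -0.171, -0.0], [0.0, 0.001, -1.0]]
wrist_force: [-0.0, -1.4, 6.2]
finger_gap: -0.0001
```

```bash
python3 -m inch '[{"dp":[0,0,-0.5],"delta_rot":[0,0,0]},{"dp":[0,0,-0.5],"delta_rot":[0,0,0]},{"dp":[0,0,0],"delta_rot":[0,0,0]}]'
python3 -m inch '[{"dp":[0,0,-0.5],"delta_rot":[0,0,0]},{"dp":[0,0,0],"delta_rot":[0,0,0]},{"dp":[0,0,0],"delta_rot":[0,0,0]}]'
```

```text
clock: 15.08
tool_pos: [0.5173, 0.1884, 0.1269]
tool_rot: [[0.171, 0.985, 0.001], [0.985, -0.171, -0.0], [0.0, 0.001, -1.0]]
wrist_force: [-0.7, -2.8, 7.7]
finger_gap: 0.0
clock: 15.33
tool_pos: [0.5173, 0.1884, 0.1265]
tool_rot: [[0.171, 0.985, 0.001], [0.985, -0.171, -0.0], [0.0, 0.001, -1.0]]
wrist_force: [-1.3, -2.3, 9.0]
finger_gap: -0.0002
```

```bash
python3 -m inch '[{"dp":[0,0,-0.5],"delta_rot":[0,0,0]},{"dp":[0,0,0],"delta_rot":[0,0,0]},{"dp":[0,0,0],"delta_rot":[0,0,0]}]'
```

```text
clock: 15.58
tool_pos: [0.5175, 0.1885, 0.1263]
tool_rot: [[0.171, 0.985, 0.002], [0.985, -0.171, -0.0], [0.0, 0.002, -1.0]]
wrist_force: [-1.7, -2.9, 11.2]
finger_gap: 0.0002
```

The stop is felt: 11 N with almost no further travel. Back off and look.

```bash
python3 -m inch '[{"dp":[0,0,5],"delta_rot":[0,0,0]},{"dp":[0,0,15],"delta_rot":[0,0,0]},{"dp":[0,0,35],"delta_rot":[0,0,0]},{"dp":[0,0,40],"delta_rot":[0,0,0]},{"dp":[0,0,40],"delta_rot":[0,0,0]},{"dp":[0,0,0],"delta_rot":[0,0,0]},{"dp":[0,0,0],"delta_rot":[0,0,0]},{"dp":[0,0,0],"delta_rot":[0,0,0]}]'
python3 - <<'E'
from h import *
s=read_state(); im=viewer.read_camera('wrist'); sd=viewer.read_camera('side')
c=np.zeros((400,800,3),np.uint8); c[:,:440]=cv2.resize(im[80:280,210:430],(440,400)); c[:360,440:]=cv2.resize(sd[200:320,260:380],(360,360),interpolation=cv2.INTER_CUBIC)
cv2.imwrite('pics/c6.png',c)
cam=setup('side'); cam_w=setup('wrist',s)
# expected handle-top centre pixels in both cams: latched vs popped
for n,z in(('latched',.117),('rest',.134)): print(n,proj(cam,[.5172,.1885,z]),proj(cam_w,[.5172,.1885,z]))
for n,i in(('side',sd[200:320,260:380]),('wrist',im[80:260,260:370])):
    h=cv2.cvtColor(i,cv2.COLOR_BGR2HSV); m=cv2.inRange(h,(100,150,150),(125,255,255)); ys,xs=np.nonzero(m)
    o=(260,200) if n=='side' else (260,80); print(n,xs.min()+o[0],xs.max()+o[0],ys.min()+o[1],ys.max()+o[1],len(xs))
E
```

```text
clock: 16.25
tool_pos: [0.5167, 0.1887, 0.2598]
tool_rot: [[0.171, 0.985, -0.0], [0.985, -0.171, 0.0], [0.0, -0.0, -1.0]]
wrist_force: [-0.7, -0.6, -0.6]
finger_gap: 0.0003
latched [314.9186 261.3525] [317.9025 188.9686]
rest [314.742 255.695] [318.003  194.8876]
side 308 321 258 277 99
wrist 309 324 169 205 534
```

View pics/c6.png

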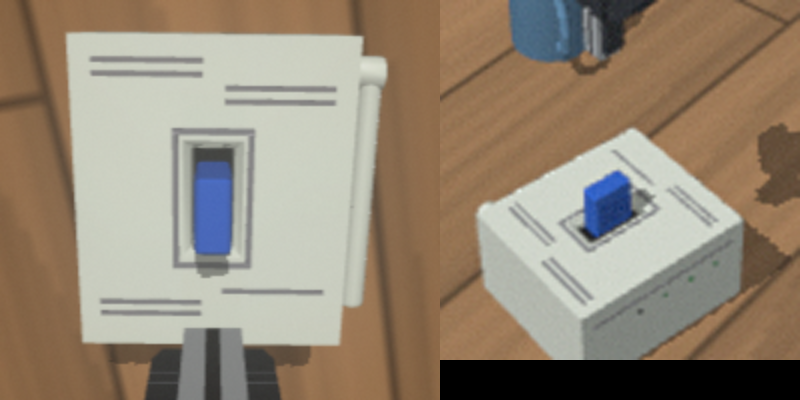

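Only the handle shows now, with the black body sunk below the mouth. The handle top has dropped about 5 px in the side view, which is about 16 mm, so it is latched. Handing in.

```bash
python3 -c "
from station import close_job
print(close_job())"
```

```text
the job is handed in; nothing more can be done
None
```

The cartridge is now latched in the white unit, and the job was handed in at about 16 s of robot time, well within the 50 s.

- **Release:** I pressed the cartridge once in the grey unit, to 10.5 N, and backed straight off so it popped up on its own.
- **Move:** I gripped the handle, lifted it out and lowered it upright into the white bay. I felt the cradle with the cartridge's underside about 43 mm above the unit's underside, then let go.
- **Latch:** I pushed with the fingers shut until the stop, at 11.2 N, and backed off.

**Last checks:** The final pictures show only the blue handle above the white unit's mouth. Its top sits about 16 mm lower than at rest, against the 17 mm expected when caught. The gripper was clear and wrist forces were back to noise level. The mug, screwdriver and tester were never approached, though I took no final picture of them.

**Disagreements:** The wrist camera read about 1–1.5 mm off sideways against the gripped handle. I corrected for that before inserting. The push into the white bay also showed a sideways force of 2–3 N, and nothing jammed.

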